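# Lower the ratchet hold-down onto a lock cylinder

## Robot

A 6-joint arm with a two-finger parallel gripper is mounted at the origin on a cart in front of the work surface, level with it; the furniture and walls round the work are solid. World frame = base frame: x ahead of the robot, y to its left, z up, the work surface at z = 0. Lengths are in mm, angles in degrees, forces in N, time in s.
With the tool pointing down it reaches from about 300 to 850 mm from the base axis. Payload 4.2 kg.
Tool frame: the origin (TCP) lies midway between the tips of the shut fingers; the grasp point (between the pads) lies 19 mm behind it (env.tcp_to_grasp is the distance from the TCP to the grasp point, in mm); z points along the fingers, x is the direction in which the jaws open and shut, and the axes are right-handed (so a half turn about z gives the same grasp; the last joint's range is limited). The gripper opens to 91 mm and grips with 3 to 60 N. Pads are 32 mm wide; open, the fingers measure 118 mm over their backs; the gripper's body (76 mm by 178 mm) begins 60 mm behind the grasp point.
Start: joints at [-65.604, 18.312, 89.639, -0, 72.044, -1.146], TCP at [247.934, -518.818, 213.976] pointing down, gripper open.
Joint ranges: [-177.97, 177.97], [-48.28, 115.42], [12.27, 149.76], [-77.06, 257.06], [2.81, 150.46], [-146.56, 146.56]. Speed limits (degrees/s): [147.25, 147.25, 180, 180, 180, 180].

## Interface

Orientations are given as [roll, pitch, yaw] about the fixed x, y, z axes, in that order (R = Rz(yaw) Ry(pitch) Rx(roll)).
In Python, from workcell import env gives the robot as it stands.
- The arm moves only by the tool drive_tool, never from a script. Its argument "motion" is a list of rows, each a list of 2 entries, a list of its own where there are three numbers: the shift along the world's x, y, z in m, then the turn, a rotation vector about the world's x, y, z in rad. In form: [[[dx, dy, dz], [wx, wy, wz]], ...]. A call has exactly 10 rows; each row shifts and turns the commanded pose from where the row before left it; what a row does not reach is not made up. A row lasts 1/12 s, in which the tool goes at most 41.7 mm and 7.16 degrees, less where a joint would pass 70% of its speed; a pose out of reach is approached as far as the arm can. A call is refused whole if a number of a shift passes 0.0417 or a number of a turn 0.125, either way. A call with a gripper value outside its range is refused whole. "claw" is the opening, from 0 (shut) to 1 (fully open), set as the call begins (left out, the last holds). The fingers move at their own pace and stop on an object; "force" is the grip in N (left out, the last holds). Time passes only in rows, so rows that do not move let the fingers close, or fill a call up. It gives the time, the measured TCP pose, the force and the opening at its end, in the units of the state.
- env.state(): the state, without advancing time (a new reading comes with each control period).
- env.grab_frame(name): name is "scene" or "top" or "wrist"; returns the picture (384x512x3 uint8, red, green, blue); there is no depth.
- env.camera_params(name): a dict with "fov_y" (degrees; the focal length in pixels is half the picture's height over the tangent of half this angle, whatever the lens; pixels are square), "cx", "cy" (the principal point, pixels), "pose" (4x4, takes a point from camera to world coordinates). Camera axes: x right, y down, z forward; pixel columns grow to the right and rows downward; lengths in mm; the calibration is good to about 2 mm. The wrist camera is an equidistant fisheye: a pixel r from the principal point sees the ray r / f radians off the axis. A picture is of the moment at which its call begins: read the wrist's pose just before it. camera_params takes no time and is no camera call; for the wrist camera it gives the pose at the moment of the call.
- env.job_done(): hands the job in, once; it reports no verdict.
The state is a dict: "time_s": time; "qpos": joint angles; "qvel": joint speeds; "effort": joint torques, N m; "ee_pos": TCP position; "ee_rot": TCP orientation; "force": force on the tool from outside, world axes, zero at the start; "torque": the same for the moment, N m; "gripper_width": finger opening in mm.
Only numpy, scipy, OpenCV 4.12 (cv2) and the standard library are available. Lean on these libraries where they do the work, as an engineer would, in place of code of your own. Each camera call takes 0.05 s, during which the arm holds its last target.

## Task

Clamp the brass lock cylinder under the blue bench hold-down: press the yellow thumb pad of the ratchet pawl all the way down so that the pawl swings clear of the teeth, then push the red-gripped lever down past its teeth until its rubber pad rests on the cylinder. Do not force the lever while the pawl still holds it. Only push with the fingertips: the cylinder stays in its cradle and nothing lying around is picked up or shifted.

Things in the scene. Friction and masses are not known exactly. Their poses are not given: they have to be found in the camera images.
- fixture: blue steel hold-down fixture, bolted to the worktop: base plate 200 x 112 x 10 mm, with uprights to 68 mm (lever pivot) and 103 mm (pawl pivot). Origin: on the worktop (underside of the plate) below the lever's pivot. Its z is up; its -x axis points along the lever to the grip (roughly to the robot), its +x axis to the pawl's thumb pad. The plate runs from x = -125 to +75 mm, y = -56 to +56 mm in this frame; it is placed with any yaw of up to about 0.3 rad
- lever_pivot (a point): the lever's pivot, 58 mm above the worktop; the hinge axis is the fixture's y axis
- lever_grip (a point): centre of the lever's red grip, a round bar 22 mm in diameter and 70 mm long that lies along the fixture's y axis, 130 mm from the pivot. It stands about 147 mm above the worktop when the lever is raised and about 58 mm when the lever is down, and moves 35 mm away from the pivot on the way. Pushing it down takes about 3 to 6 N (a stiff hinge: the lever stays where it is left); from pivot to grip the lever is a 14 mm square bar
- lever (a joint): lever angle in rad: 0 = raised (43 degrees above level), grows as the lever is pushed down, 0.75 = level, about 0.765 = its rubber pad resting on the top of the cylinder (without a cylinder it would go on to 0.82). It starts between 0 and 0.04. With the pawl engaged a tooth stops it at about 0.07
- pawl_pad (a point): centre of the top face of the yellow thumb pad, 34 mm (fixture y) x 28 mm (fixture x), on the tail of the pawl, 85 mm beyond the lever's pivot and 120 mm above the worktop before it is pressed. The pawl is a see-saw across the fixture: pad down lifts its nose out of the toothed wheel. The pad sinks about 13 mm (and moves about 6 mm away from the lever) to its stop; that takes about 3 to 5 N, and the stiff pivot leaves the pawl where it was pressed to
- pawl (a joint): pawl angle in rad: 0 = engaged in the teeth (start), 0.35 = pad fully down on its stop, nose clear; above 0.2 the nose is clear of the teeth
- brass_cylinder: brass lock cylinder, 33 x 83 x 18 mm, lying loose across the fixture's base plate between two low lips. Origin: centre of its underside; z up, long axis y
- cradle (a point): centre of the cradle's floor, 10 mm above the worktop and 88 mm from the lever's pivot towards the grip; the brass cylinder's origin lies here
- screwdriver: loose yellow screwdriver, 193 x 25 x 25 mm, beside the fixture; to be left alone. Origin: centre of its underside
- padlock: loose brass padlock, 64 x 40 x 14 mm, lying beside the fixture; to be left alone. Origin: centre of its underside
- label_cutter: loose black label cutter, 110 x 40 x 24 mm, lying beside the fixture; to be left alone. Origin: centre of its underside
- carton: loose small green and white carton, 40 x 60 x 28 mm, to the left; to be left alone. Origin: centre of its underside
- oil_bottle: loose oil bottle with a red spout, 38 mm in diameter and 110 mm tall, standing at the left; to be left alone. Origin: centre of its underside

How it is judged:
By the outcome, as a careful person would: the job done as asked, in the order asked, and still so for the second after the job is handed in, with the robot touching nothing.
It also fails if it takes over 38 s, if anything falls off the work surface, if the arm or the gripper's body presses on something with over 40 N, if the wrist force passes 120 N, or if a joint passes its speed limit or range.

## Working session

There is one attempt and no reset: what is moved stays moved. The work goes in short steps, Python scripts to look and compute and a tool call to move; the robot and the scene stay as the last step left them, time stands still between calls to the robot, and variables do not carry over. Pictures are saved under pics/ and viewed, and the job is handed in when it is done.

Besides the shell and the picture viewer there is one more tool, called as name(argument=value, ...), one argument or row to a line, values as JSON. drive_tool: Moves the arm, as the interface text tells. Its arguments: {"type":"object","properties":{"motion":{"type":"array","items":{"type":"array"}},"claw":{"type":"number"},"force":{"type":"number"}},"required":["motion"]}

```bash
mkdir -p pics
cat > look.py <<'E'
import sys,cv2,json
from workcell import env
tag=sys.argv[1]
for n in sys.argv[2:]:
    p=env.camera_params(n); im=env.grab_frame(n)
    cv2.imwrite(f'pics/{n}_{tag}.png',im[:,:,::-1])
    print(n,p['fov_y'],p['cx'],p['cy'],p['pose'].round(3).tolist() if hasattr(p['pose'],'round') else p['pose'])
print(env.state())
E
python3 look.py 0 scene top
```

```text
scene 44.848109474857296 256.33883661985953 196.40567663981844 [[-0.455, -0.557, 0.695, -358.858], [-0.891, 0.284, -0.355, 535.5], [0.001, -0.78, -0.625, 936.444], [0.0, 0.0, 0.0, 1.0]]
top 49.528840884517045 252.0617078941128 198.88996142575243 [[-0.004, -0.999, 0.034, 504.079], [-1.0, 0.003, -0.028, 102.957], [0.028, -0.034, -0.999, 1162.549], [0.0, 0.0, 0.0, 1.0]]
{'time_s': 0.1, 'qpos': array([-6.56047399e+01,  1.83458367e+01,  8.96995851e+01, -6.56212251e-04,
        7.20457774e+01, -1.14613893e+00]), 'qvel': array([ 0.02914715, -0.09619635, -0.2330747 ,  0.01064003,  0.00645546,
        0.0358234 ]), 'effort': array([ 4.86750978e-04, -4.13334024e+01, -2.32510096e+01,  7.28785736e-02,
        4.21461754e-02, -5.59834052e-05]), 'ee_pos': array([ 247.72124855, -518.38434869,  213.22469539]), 'ee_rot': array([-1.79998800e+02,  9.11935171e-02, -6.44583973e+01]), 'force': array([-0.45938608,  0.20077027,  0.24802534]), 'torque': array([-0.05082503, -0.00201908,  0.00051412]), 'gripper_width': 91.28096628454455}
```

View pics/scene_0.png

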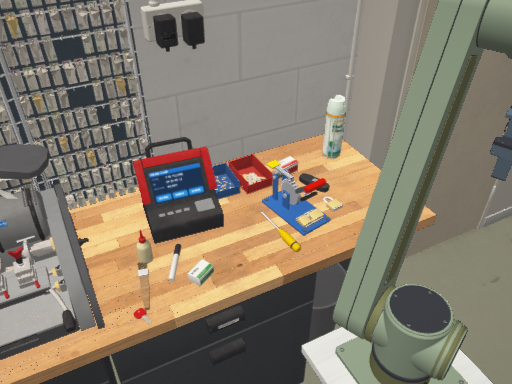

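View pics/top_0.png

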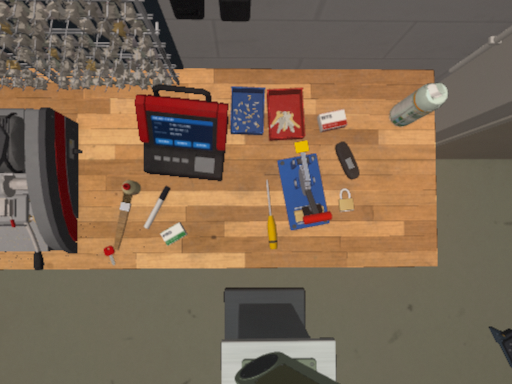

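The top view shows the yellow pad at about (301,147), the red grip at about (316,217) and the blue plate between them. The screwdriver is at x≈270, with the padlock (346,201) and the cutter (347,160) to the right. Next I'll measure them.

```bash
cat > geo.py <<'E'
import cv2,numpy as np
from workcell import env
def P(n): 
    p=env.camera_params(n); p['f']=192/np.tan(np.radians(p['fov_y']/2)); p['pose']=np.array(p['pose']);return p
def ray(p,uv):
    d=np.array([(uv[0]-p['cx'])/p['f'],(uv[1]-p['cy'])/p['f'],1]); return p['pose'][:3,3],p['pose'][:3,:3]@d
def onz(p,uv,z):
    o,d=ray(p,uv); return o+d*(z-o[2])/d[2]
def proj(p,X):
    c=p['pose'][:3,:3].T@(np.array(X)-p['pose'][:3,3]); return c[:2]/c[2]*p['f']+[p['cx'],p['cy']]
def tri(p1,a,p2,b):
    o1,d1=ray(p1,a);o2,d2=ray(p2,b)
    s=np.linalg.lstsq(np.c_[d1,-d2],o2-o1,rcond=None)[0]
    return (o1+s[0]*d1+o2+s[1]*d2)/2, np.linalg.norm(o1+s[0]*d1-o2-s[1]*d2)
def blob(path,box,lo,hi):
    im=cv2.imread(path);h=cv2.cvtColor(im,cv2.COLOR_BGR2HSV)
    m=cv2.inRange(h,np.array(lo),np.array(hi)); k=np.zeros_like(m);x0,y0,x1,y1=box;k[y0:y1,x0:x1]=255;m&=k
    n,l,s,c=cv2.connectedComponentsWithStats(m);i=1+np.argmax(s[1:,4]); return (l==i).astype(np.uint8),s[i],c[i]
E
python3 - <<'E'
from geo import *
t=P('top');s=P('scene')
Y=([22,150,120],[34,255,255]);R=([0,150,60],[8,255,255]);B=([100,120,50],[125,255,255])
py=blob('pics/top_0.png',(285,130,320,165),*Y);print('pad',py[1:])
rg=blob('pics/top_0.png',(290,195,340,235),*R);print('grip',rg[1:],cv2.minAreaRect(cv2.findNonZero(rg[0])))
bl=blob('pics/top_0.png',(265,140,345,240),*B);r=cv2.minAreaRect(cv2.findNonZero(bl[0]));print('plate',bl[1:],r)
print('plate corners z10',[onz(t,c,10)[:2].round() for c in cv2.boxPoints(r)])
print('pad z120',onz(t,py[2],120),'grip z147',onz(t,rg[2],147))
sg=blob('pics/scene_0.png',(295,170,335,205),*R);print('sgrip',sg[1:])
sy=blob('pics/scene_0.png',(255,155,290,180),*Y);print('spad',sy[1:])
print(tri(t,py[2],s,sy[2]),tri(t,rg[2],s,sg[2]))
a=cv2.imread('pics/top_0.png')[120:250,250:370];cv2.imwrite('pics/c1.png',cv2.resize(a,None,fx=4.5,fy=4.5,interpolation=2))
a=cv2.imread('pics/scene_0.png')[145:255,245:365];cv2.imwrite('pics/c2.png',cv2.resize(a,None,fx=5,fy=5,interpolation=2))
E
```

```text
pad (array([294, 140,  15,  13, 143], dtype=int32), array([301.25874126, 146.18881119]))
grip (array([303, 212,  29,  12, 231], dtype=int32), array([316.87445887, 217.19047619])) ((317.0, 216.99998474121094), (8.548748016357422, 28.605422973632812), 80.53767395019531)
plate (array([ 278,  157,   47,   73, 1046], dtype=int32), array([292.47131931, 190.02772467])) ((300.4615478515625, 191.80767822265625), (70.40568542480469, 33.92808532714844), 78.69007110595703)
plate corners z10 [array([649.,   1.]), array([668., -92.]), array([ 475., -129.]), array([457., -36.])]
pad z120 [672.02372643 -50.74913216 120.        ] grip z147 [492.96054716 -83.81971207 147.        ]
sgrip (array([304, 178,  22,  15, 170], dtype=int32), array([314.47058824, 185.15882353]))
spad (array([267, 160,  13,   8,  65], dtype=int32), array([273.07692308, 163.56923077]))
(array([672.75485174, -50.78787637, 116.80692306]), np.float64(0.9650562312270838)) (array([493.06293513, -84.20671804, 143.45739809]), np.float64(0.5915201379589956))
```

```bash
ls pics
```

```text
c1.png
c2.png
scene_0.png
top_0.png
```

View pics/c1.png

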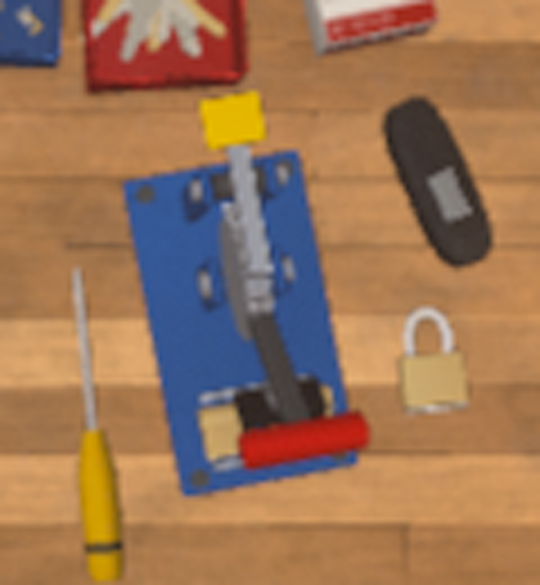

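View pics/c2.png

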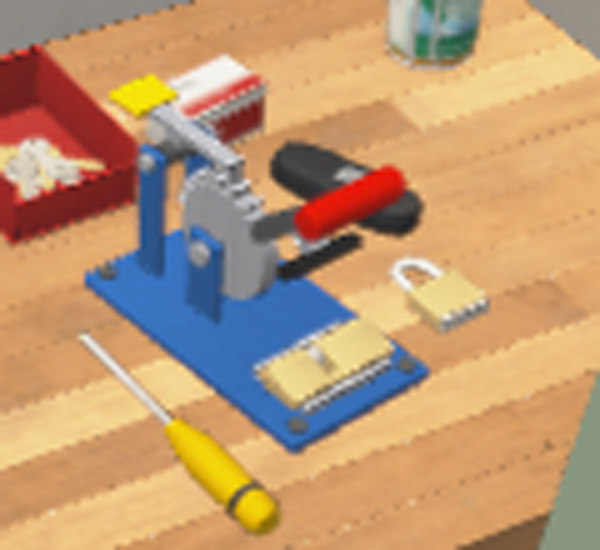

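drive_tool(
  motion=[
    [[0.0215,0.0235,0.0],[0,0,-0.026]],
    [[0.0215,0.0235,0.0],[0,0,-0.026]],
    [[0.0215,0.0235,0.0],[0,0,-0.026]],
    [[0.0215,0.0235,0.0],[0,0,-0.026]],
    [[0.0215,0.0235,0.0],[0,0,-0.026]],
    [[0.0215,0.0235,0.0],[0,0,-0.026]],
    [[0.0215,0.0235,0.0],[0,0,-0.026]],
    [[0.0215,0.0235,0.0],[0,0,-0.026]],
    [[0.0215,0.0235,0.0],[0,0,-0.026]],
    [[0.0215,0.0235,0.0],[0,0,-0.026]],
  ],
  claw=0,
  force=20,
)

```text
time_s: 0.93
ee_pos: [463.5, -282.4, 213.6]
ee_rot: [180.0, 0.0, -79.4]
force: [2.0, -0.1, -0.8]
gripper_width: 27.5
```

drive_tool(
  motion=[
    [[0.0215,0.0235,0.0],[0,0,0]],
    [[0.0215,0.0235,0.0],[0,0,0]],
    [[0.0215,0.0235,0.0],[0,0,0]],
    [[0.0215,0.0235,0.0],[0,0,0]],
    [[0.0215,0.0235,0.0],[0,0,0]],
    [[0.0215,0.0235,0.0],[0,0,0]],
    [[0.0215,0.0235,0.0],[0,0,0]],
    [[0.0215,0.0235,0.0],[0,0,0]],
    [[0.0215,0.0235,0.0],[0,0,0]],
    [[0.0215,0.0235,0.0],[0,0,0]],
  ],
)

```text
time_s: 1.77
ee_pos: [678.5, -47.4, 213.3]
ee_rot: [179.9, 0.0, -79.3]
force: [0.1, -0.8, -0.0]
gripper_width: 0.6
```

drive_tool(
  motion=[
    [[0,-0.0025,-0.02],[0,0,0]],
    [[0,0,-0.02],[0,0,0]],
    [[0,0,-0.02],[0,0,0]],
    [[0,0,-0.01],[0,0,0]],
    [[0,0,-0.005],[0,0,0]],
    [[0,0,-0.005],[0,0,0]],
    [[0,0,-0.003],[0,0,0]],
    [[0,0,0],[0,0,0]],
    [[0,0,0],[0,0,0]],
    [[0,0,0],[0,0,0]],
  ],
)

```text
time_s: 2.6
ee_pos: [678.4, -51.5, 132.0]
ee_rot: [-179.9, -0.0, -79.4]
force: [0.5, 0.7, 0.1]
gripper_width: 0.8
```

```bash
python3 look.py 1 scene wrist
python3 - <<'E'
import cv2
a=cv2.imread('pics/scene_1.png')[90:240,205:355];cv2.imwrite('pics/c3.png',cv2.resize(a,None,fx=4,fy=4,interpolation=2))
E
```

```text
scene 44.848109474857296 256.33883661985953 196.40567663981844 [[-0.455, -0.557, 0.695, -358.858], [-0.891, 0.284, -0.355, 535.5], [0.001, -0.78, -0.625, 936.444], [0.0, 0.0, 0.0, 1.0]]
wrist 65.70646984690485 251.5191592605879 193.5572170411431 [[0.184, -0.94, -0.288, 760.916], [-0.983, -0.176, -0.055, -36.173], [0.001, 0.294, -0.956, 302.272], [0.0, 0.0, 0.0, 1.0]]
{'time_s': 2.7, 'qpos': array([-5.29961041e+00,  3.08181843e+01,  8.14114339e+01, -4.32164165e-03,
        6.76862921e+01,  7.40631873e+01]), 'qvel': array([ 0.05823112,  0.14022695,  0.2933699 ,  0.01791903, -0.0600357 ,
        0.07631099]), 'effort': array([-1.21559101e-02, -5.18886137e+01, -2.25742489e+01,  5.10741665e-02,
       -6.98077655e-02,  9.51569950e-05]), 'ee_pos': array([678.3063882 , -51.39408205, 131.78844778]), 'ee_rot': array([-1.79920241e+02, -2.69357761e-02, -7.93611786e+01]), 'force': array([-1.01475178,  0.6535421 ,  0.11139308]), 'torque': array([0.00185048, 0.00492196, 0.01235785]), 'gripper_width': 0.7938643498942971}
```

View pics/c3.png

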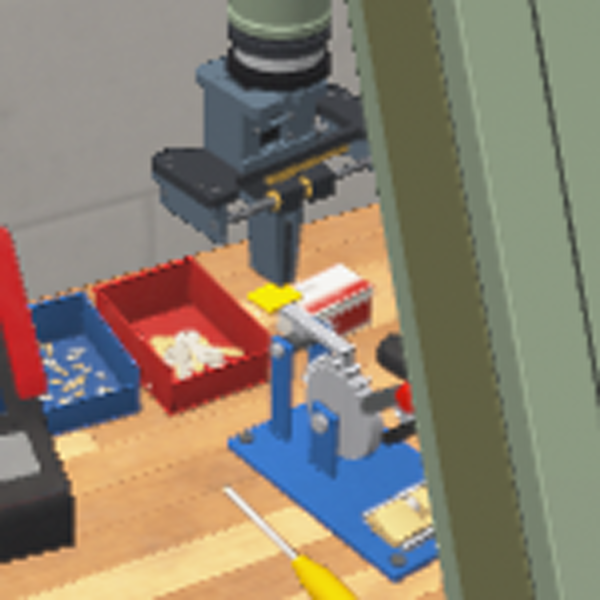

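View pics/wrist_1.png

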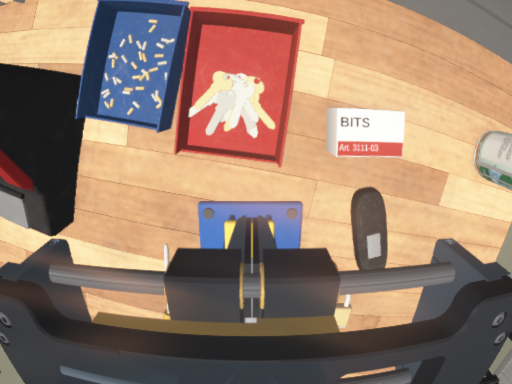

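The fingers are centred over the yellow pad. The wrist view shows yellow on both sides, around (232–272, 232). Now I'll press in stages.

drive_tool(
  motion=[
    [[0,0,-0.004],[0,0,0]],
    [[0,0,-0.003],[0,0,0]],
    [[0,0,-0.002],[0,0,0]],
    [[0,0,-0.002],[0,0,0]],
    [[0,0,-0.002],[0,0,0]],
    [[0.0005,0,-0.002],[0,0,0]],
    [[0.0005,0,-0.002],[0,0,0]],
    [[0.0005,0,-0.002],[0,0,0]],
    [[0.0005,0,-0.001],[0,0,0]],
    [[0,0,0],[0,0,0]],
  ],
)

```text
time_s: 3.53
ee_pos: [683.1, -50.5, 113.1]
ee_rot: [-179.5, -0.0, -79.4]
force: [3.7, 1.9, 5.6]
gripper_width: 0.6
```

drive_tool(
  motion=[
    [[0.0005,0,-0.001],[0,0,0]],
    [[0.0005,0,-0.001],[0,0,0]],
    [[0.0005,0,-0.001],[0,0,0]],
    [[0.0005,0,-0.001],[0,0,0]],
    [[0,0,-0.001],[0,0,0]],
    [[0,0,-0.001],[0,0,0]],
    [[0,0,0],[0,0,0]],
    [[0,0,0],[0,0,0]],
    [[0,0,0],[0,0,0]],
    [[0,0,0],[0,0,0]],
  ],
)

```text
time_s: 4.37
ee_pos: [684.6, -50.3, 110.2]
ee_rot: [-179.5, -0.0, -79.4]
force: [-0.5, 2.4, 18.2]
gripper_width: 0.6
```

drive_tool(
  motion=[
    [[0,0,-0.001],[0,0,0]],
    [[0,0,-0.001],[0,0,0]],
    [[0,0,0],[0,0,0]],
    [[0,0,0],[0,0,0]],
    [[0,0,0],[0,0,0]],
    [[0,0,0],[0,0,0]],
    [[0,0,0],[0,0,0]],
    [[0,0,0],[0,0,0]],
    [[0,0,0],[0,0,0]],
    [[0,0,0],[0,0,0]],
  ],
)

```text
time_s: 5.2
ee_pos: [684.8, -50.3, 109.9]
ee_rot: [-179.4, -0.0, -79.4]
force: [-2.4, 3.8, 23.6]
gripper_width: -0.1
```

drive_tool(
  motion=[
    [[0,0,0.005],[0,0,0]],
    [[0,0,0.01],[0,0,0]],
    [[0,0,0.02],[0,0,0]],
    [[-0.01,0,0.025],[0,0,0]],
    [[-0.03,-0.006,0.015],[0,0,0]],
    [[-0.03,-0.006,0],[0,0,0]],
    [[-0.03,-0.006,0],[0,0,0]],
    [[-0.03,-0.006,0],[0,0,0]],
    [[-0.03,-0.006,0],[0,0,0]],
    [[-0.025,-0.006,0],[0,0,0]],
  ],
)

```text
time_s: 6.03
ee_pos: [494.3, -87.5, 177.7]
ee_rot: [179.9, 0.0, -79.3]
force: [0.3, -0.3, 0.2]
gripper_width: 0.2
```

```bash
python3 look.py 2 scene wrist|tail -1
python3 - <<'E'
import cv2
a=cv2.imread('pics/scene_2.png')[90:240,205:355];cv2.imwrite('pics/c4.png',cv2.resize(a,None,fx=4,fy=4,interpolation=2))
E
```

```text
0.1594583 ,  -0.09443428]), 'ee_pos': array([492.74111424, -87.75205116, 177.87077997]), 'ee_rot': array([ 1.79788417e+02,  3.74376267e-02, -7.94392588e+01]), 'force': array([ 0.72105607, -0.27586371, -0.92056119]), 'torque': array([ 0.04523461, -0.04784673,  0.02599259]), 'gripper_width': 0.7243069116982807}
```

View pics/c4.png

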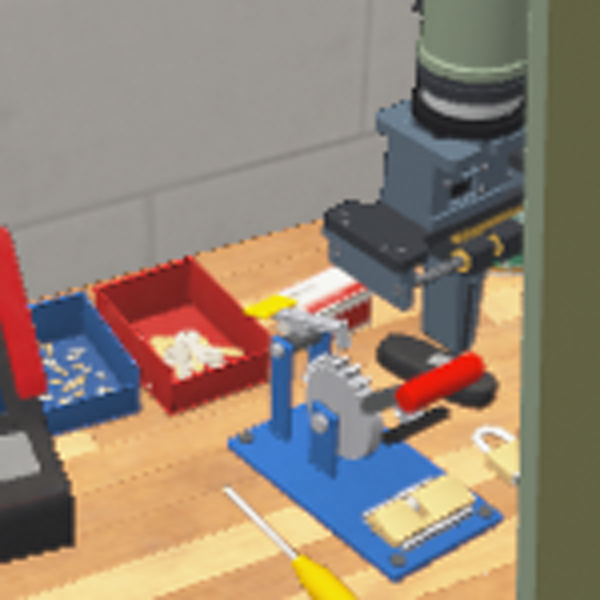

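View pics/wrist_2.png

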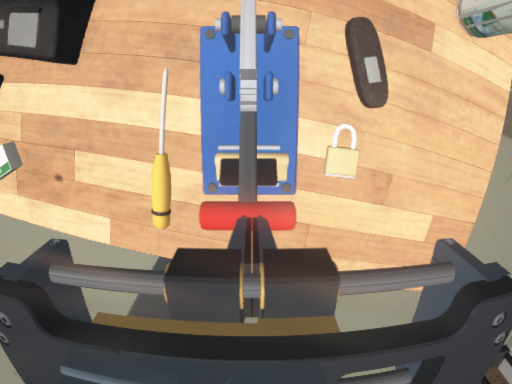

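Run:
```python
from geo import *
s=P('scene');Y=([22,150,120],[34,255,255]);R=([0,150,60],[8,255,255])
a=blob('pics/scene_0.png',(255,155,290,180),*Y);b=blob('pics/scene_2.png',(255,155,290,180),*Y)
print(a[1:],b[1:])
X=np.array([672.75,-50.8,116.8])
for ang in(0,.2,.3,.35): 
    # rotate about pivot 37 in, 17 below
    r=np.array([37,17]);c,sn=np.cos(ang),np.sin(ang);n=np.array([c*37+sn*17,-sn*37+c*17])-r
    print(ang,n,proj(s,X+[n[0]*.983,n[0]*.184,n[1]]))
g=blob('pics/scene_2.png',(295,170,335,205),*R);print(g[1:])
```

```text
(array([267, 160,  13,   8,  65], dtype=int32), array([273.07692308, 163.56923077])) (array([266, 164,  13,   6,  43], dtype=int32), array([271.8372093 , 166.23255814]))
0 [0. 0.] [273.23720447 163.56406656]
0.2 [ 2.639842   -7.68963342] [272.64008076 165.22263973]
0.3 [  3.37129361 -11.69352733] [272.46199473 166.17451903]
0.35 [  3.5860531  -13.71788276] [272.40372452 166.67701878]
(array([304, 178,  22,  15, 170], dtype=int32), array([314.47058824, 185.15882353]))
```

The pawl nose is clear of the teeth. The pad sits at scene (272,166), which fits an angle of about 0.31–0.35, and the force climbed to 23 N with hardly any movement, so it's on its stop. Next I'll push the lever along its arc.

drive_tool(
  motion=[
    [[0,0.001,-0.006],[0,0,0]],
    [[0,0.001,-0.006],[0,0,0]],
    [[0,0.001,-0.006],[0,0,0]],
    [[-0.0025,-0.0005,-0.0045],[0,0,0]],
    [[-0.0036,-0.0007,-0.0045],[0,0,0]],
    [[-0.0033,-0.0006,-0.0045],[0,0,0]],
    [[-0.003,-0.0006,-0.0045],[0,0,0]],
    [[-0.0028,-0.0005,-0.0045],[0,0,0]],
    [[-0.0025,-0.0005,-0.0045],[0,0,0]],
    [[-0.0024,-0.0004,-0.0045],[0,0,0]],
  ],
)

```text
time_s: 6.97
ee_pos: [475.7, -88.0, 128.3]
ee_rot: [179.8, 0.0, -79.3]
force: [-4.0, 0.8, 7.6]
gripper_width: 0.4
```

drive_tool(
  motion=[
    [[-0.0014,-0.0003,-0.003],[0,0,0]],
    [[-0.0014,-0.0003,-0.003],[0,0,0]],
    [[-0.0013,-0.0002,-0.003],[0,0,0]],
    [[-0.0012,-0.0002,-0.003],[0,0,0]],
    [[-0.0011,-0.0002,-0.003],[0,0,0]],
    [[-0.001,-0.0002,-0.003],[0,0,0]],
    [[-0.001,-0.0002,-0.003],[0,0,0]],
    [[-0.0009,-0.0002,-0.003],[0,0,0]],
    [[-0.0008,-0.0002,-0.003],[0,0,0]],
    [[-0.0007,-0.0001,-0.003],[0,0,0]],
  ],
)

```text
time_s: 7.8
ee_pos: [464.3, -90.2, 97.9]
ee_rot: [179.8, 0.0, -79.3]
force: [-5.4, -0.1, 4.9]
gripper_width: 0.2
```

drive_tool(
  motion=[
    [[-0.0006,-0.0001,-0.003],[0,0,0]],
    [[-0.0006,-0.0001,-0.003],[0,0,0]],
    [[-0.0005,-0.0001,-0.003],[0,0,0]],
    [[-0.0005,-0.0001,-0.003],[0,0,0]],
    [[-0.0004,-0.0001,-0.002],[0,0,0]],
    [[-0.0003,0,-0.002],[0,0,0]],
    [[-0.0002,0,-0.002],[0,0,0]],
    [[-0.0001,0,-0.002],[0,0,0]],
    [[0,0,-0.001],[0,0,0]],
    [[0,0,0],[0,0,0]],
  ],
)

```text
time_s: 8.63
ee_pos: [463.0, -90.7, 77.2]
ee_rot: [-180.0, -0.0, -79.4]
force: [-0.5, -0.2, -0.6]
gripper_width: 0.3
```

```bash
python3 look.py 3 scene wrist|tail -1
python3 - <<'E'
import cv2
a=cv2.imread('pics/scene_3.png')[130:250,225:375];cv2.imwrite('pics/c5.png',cv2.resize(a,None,fx=4,fy=4,interpolation=2))
E
```

```text
-8.41058227e-05, -6.41085389e-04]), 'ee_pos': array([463.98720923, -90.73144929,  77.41747295]), 'ee_rot': array([-1.79864582e+02, -3.41462407e-02, -7.93677302e+01]), 'force': array([-0.30948455,  0.36381103, -0.2168132 ]), 'torque': array([ 0.03333802, -0.0156447 ,  0.03041382]), 'gripper_width': 0.8199127155628005}
```

View pics/c5.png

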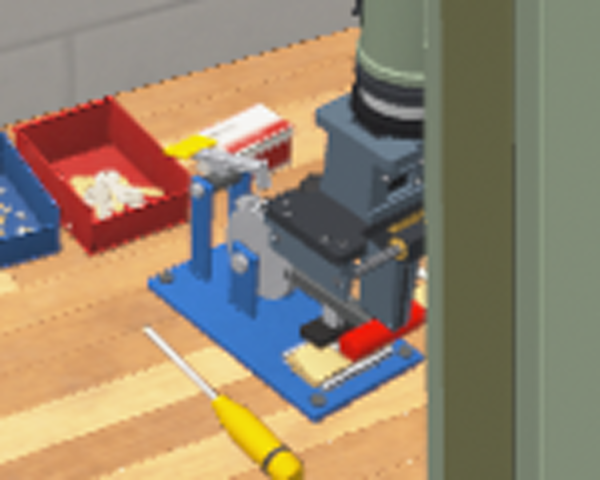

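View pics/wrist_3.png

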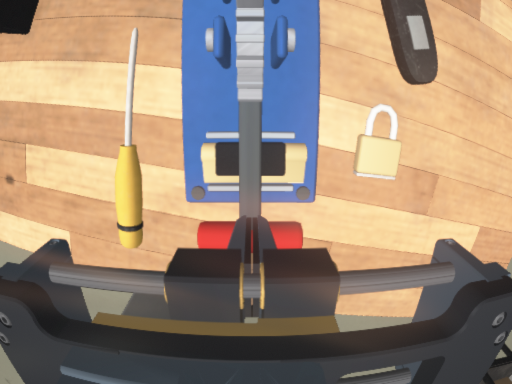

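The fingers are still on the grip at about (250,235) in the wrist view. The cylinder is in its cradle and the rubber pad is a little above it. I'll continue down.

drive_tool(
  motion=[
    [[-0.0003,0,-0.0015],[0,0,0]],
    [[-0.0002,0,-0.0015],[0,0,0]],
    [[-0.0001,0,-0.0015],[0,0,0]],
    [[0,0,-0.0015],[0,0,0]],
    [[0,0,-0.0015],[0,0,0]],
    [[0,0,-0.0015],[0,0,0]],
    [[0,0,-0.001],[0,0,0]],
    [[0,0,0],[0,0,0]],
    [[0,0,0],[0,0,0]],
    [[0,0,0],[0,0,0]],
  ],
)

```text
time_s: 9.57
ee_pos: [462.2, -90.7, 67.4]
ee_rot: [180.0, -0.0, -79.4]
force: [2.0, 0.3, 2.2]
gripper_width: 0.3
```

drive_tool(
  motion=[
    [[0,0,-0.001],[0,0,0]],
    [[0,0,-0.001],[0,0,0]],
    [[0,0,-0.001],[0,0,0]],
    [[0,0,0],[0,0,0]],
    [[0,0,0],[0,0,0]],
    [[0,0,0],[0,0,0]],
    [[0,0,0],[0,0,0]],
    [[0,0,0],[0,0,0]],
    [[0,0,0],[0,0,0]],
    [[0,0,0],[0,0,0]],
  ],
)

```text
time_s: 10.4
ee_pos: [462.3, -90.8, 66.5]
ee_rot: [-180.0, -0.0, -79.3]
force: [-3.3, -0.1, 19.4]
gripper_width: 0.3
```

At 19 N the lever has stopped firm at tip z 66.5, which puts the grip at about 55.5 mm and the lever at about 0.77. I'll retreat and inspect.

drive_tool(
  motion=[
    [[0,0,0.004],[0,0,0]],
    [[0,0,0.01],[0,0,0]],
    [[0,0,0.02],[0,0,0]],
    [[0,0,0.025],[0,0,0]],
    [[0,0,0.025],[0,0,0]],
    [[0,-0.02,0.025],[0,0,0]],
    [[0,-0.035,0.015],[0,0,0]],
    [[0,-0.035,0],[0,0,0]],
    [[0,-0.035,0],[0,0,0]],
    [[0,-0.035,0],[0,0,0]],
  ],
)

```text
time_s: 11.23
ee_pos: [460.7, -251.4, 187.9]
ee_rot: [179.9, 0.1, -79.3]
force: [0.6, 0.3, 0.3]
gripper_width: 1.0
```

drive_tool(
  motion=[
    [[0,-0.03,0],[0,0,0]],
    [[0,-0.03,0],[0,0,0]],
    [[0,-0.03,0],[0,0,0]],
    [[0,-0.03,0],[0,0,0]],
    [[0,-0.03,0],[0,0,0]],
    [[0,-0.03,0],[0,0,0]],
    [[0,-0.02,0],[0,0,0]],
    [[0,0,0],[0,0,0]],
    [[0,0,0],[0,0,0]],
    [[0,0,0],[0,0,0]],
  ],
)

```text
time_s: 12.07
ee_pos: [461.5, -449.3, 187.4]
ee_rot: [179.9, 0.2, -79.4]
force: [-0.9, -0.1, 0.1]
gripper_width: 0.3
```

```bash
python3 look.py 4 scene top|tail -1
python3 - <<'E'
import cv2
from geo import *
a=cv2.imread('pics/scene_4.png')[145:255,245:365];b=cv2.imread('pics/top_4.png')[130:250,250:370]
cv2.imwrite('pics/c6.png',np.hstack([cv2.resize(a,(400,400),interpolation=2),cv2.resize(b,(400,400),interpolation=2)]))
t=P('top');s=P('scene');R=([0,150,60],[8,255,255]);Y=([22,150,120],[34,255,255])
g=blob('pics/scene_4.png',(295,170,345,225),*R);h=blob('pics/top_4.png',(290,195,345,245),*R);print(g[1:],h[1:],tri(t,h[2],s,g[2]))
print(blob('pics/scene_4.png',(255,155,290,180),*Y)[1:])
for bx in [(262,205,285,255)]: print([blob(f'pics/top_{k}.png',bx,*Y)[2] for k in(0,4)])
d=cv2.absdiff(cv2.imread('pics/top_0.png'),cv2.imread('pics/top_4.png')).max(2);cv2.imwrite('pics/d.png',(d>40).astype(np.uint8)*255)
E
```

```text
-8.26207339e-03,  1.55080881e-03]), 'ee_pos': array([ 461.97946022, -449.21315523,  188.21281952]), 'ee_rot': array([ 1.79954337e+02,  8.75689041e-02, -7.92981543e+01]), 'force': array([-0.17885085, -0.902127  ,  0.65170706]), 'torque': array([ 0.00668331,  0.04107198, -0.04811576]), 'gripper_width': 0.48452534688487436}
(array([310, 208,  21,  15, 156], dtype=int32), array([319.90384615, 214.6025641 ])) (array([300, 224,  27,  11, 186], dtype=int32), array([313.43010753, 229.20967742])) (array([460.34996982, -90.295537  ,  56.90226063]), np.float64(1.3284855455668645))
(array([266, 164,  13,   6,  43], dtype=int32), array([271.8372093 , 166.23255814]))
[array([270.78625954, 228.94656489]), array([270.89705882, 228.90441176])]
```

View pics/c6.png

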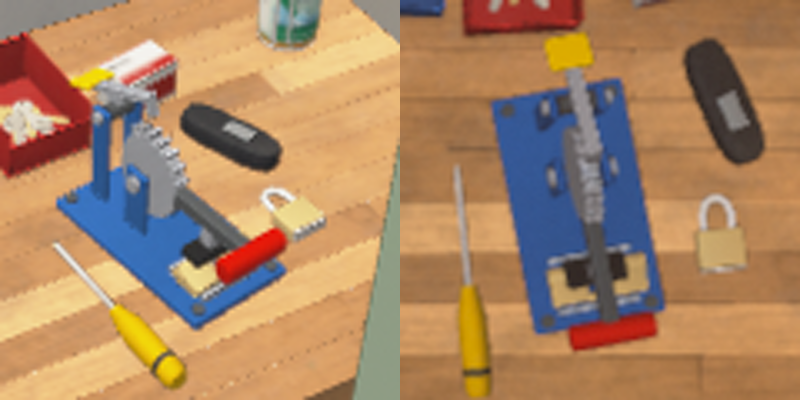

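View pics/d.png

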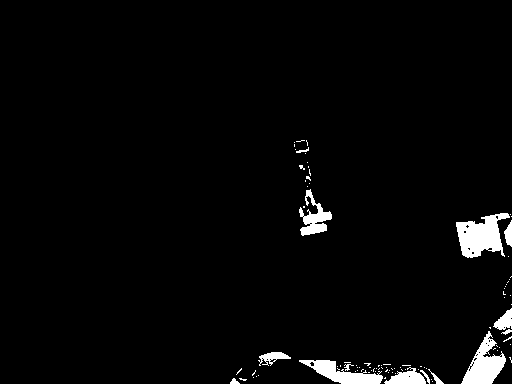

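```bash
python3 -c "
from workcell import env
env.job_done();print(env.state()['time_s'])"
```

```text
the job is handed in; nothing more can be done
the job is handed in; nothing more can be done
```

The brass cylinder is clamped and the job is handed in; the last clock reading before that was about 12 s of the 38 s allowed.

**What I did:** With the gripper shut, I pressed the yellow thumb pad down onto its stop. I then pushed the red grip down along its arc until the rubber pad rested on the cylinder, lifted off and moved the arm well clear.

**Final checks:**
- **Pawl:** the last 2 mm of commanded push moved the tip only 0.3 mm while the force rose to about 24 N, so the pad was on its stop. The camera shows the nose clear of the teeth. The pad's image position fits about 0.31 rad, slightly short of the nominal 0.35. I put that down to the pad's tilt in the image and pixel limits, but it is not an exact confirmation.
- **Lever:** the grip triangulated at z ≈ 57 mm, and the tip had stopped at 66.5 mm under 19 N. Both fit the expected 0.765 rad with the pad on the cylinder. The lever passed the tooth position freely, with about 8 N the highest reading between moves on the way down.
- **Everything else:** comparing the top view before and after shows changes only at the lever, the pawl and the robot. The cylinder is still in its cradle, and the loose items have not moved.

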